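# Find the high spot of a centrifuge spindle with a plunger indicator

## Robot

A 6-joint arm with a two-finger parallel gripper is mounted at the origin on a cart in front of the work surface, level with it; the furniture and walls round the work are solid. World frame = base frame: x ahead of the robot, y to its left, z up, the work surface at z = 0. Lengths are in m, angles in degrees, forces in N, time in s.
With the tool pointing down it reaches from about 0.35 to 0.8 m from the base axis. Payload 7.3 kg.
Tool frame: the origin (TCP) lies at the centre of the arm's flange, where the gripper is bolted on; the fingertips stand 173 mm ahead of it and the grasp point (between the pads) lies 155 mm ahead of it (r.tcp_to_tips is the z of the fingertips in the tool frame, in m); z points along the fingers, y is the line along which they close (so a half turn about z gives the same grasp; the last joint's range is limited). The gripper opens to 85 mm and grips with 20 to 120 N. Pads are 22 mm wide; open, the fingers measure 114 mm over their backs; the gripper's body (76 mm by 85 mm) begins 54 mm behind the grasp point. The pads swing forward as they close: fully open they stand 13 mm farther back than shut.
Start: joints at [-74.255, 19.595, 87.324, -0, 73.075, -8.365], TCP at [0.214, -0.479, 0.405] pointing down, gripper open.
Joint ranges: [-145.02, 145.02], [-44.19, 115.74], [2.07, 154.8], [-57.11, 237.11], [16.16, 152.29], [-177.93, 177.93]. Speed limits (degrees/s): [147.25, 147.25, 180, 180, 180, 180].

## Interface

Orientations are given as [roll, pitch, yaw] about the fixed x, y, z axes, in that order (R = Rz(yaw) Ry(pitch) Rx(roll)).
In Python, from station import r gives the robot as it stands.
- The arm moves only by the shell command python3 -m pendant 'ROWS'. ROWS is JSON, a list that holds one entry, the list of rows, each a list of 7 numbers: the turn, a rotation vector about the world's x, y, z scaled (see below), then the shift along the world's x, y, z scaled (see below), then the opening, from 0 (shut) to 1 (fully open). A call has 1 to 20 rows; each row is the pose to reach, as a shift and turn from the pose commanded when the call began, turning the shorter way round; what a row does not reach only later rows make up. The controller multiplies each number of a shift by 250 mm and each number of a turn by 180 degrees. A row lasts 1/8 s, in which the tool goes at most 62.5 mm and 10.7 degrees, less where a joint would pass 70% of its speed; a pose out of reach is approached as far as the arm can. A call with a number of a shift or a turn outside -1 to 1 is refused whole. A call with a gripper value outside its range is refused whole. The fingers move at their own pace and stop on an object; the grip force is fixed at half the most. Time passes only in rows, so rows that repeat a pose let the fingers close. It gives the time, the measured TCP pose, the force, the opening and the grip force at its end, in the units of the state.
- r.read_state(): the state, without advancing time (a new reading comes with each control period).
- r.grab_frame(name): name is "scene" or "side" or "wrist"; returns a dict with "frame" (420x560x3 uint8, red, green, blue), "depth" (420x560 float32, m along the optical axis (not along the pixel's ray), 0 where there is no reading), "fx", "fy", "cx", "cy" (pixels), "dist_coeffs" ([k1, k2, p1, p2, k3] as OpenCV has them; the pictures are not rectified), "rvec" (rotation vector, rad) and "tvec" (3), from world to camera coordinates, as OpenCV has them; the wrist camera has in their place "T_tool_cam" (4x4, takes a point from camera to tool coordinates, whose origin is the TCP and whose axes are the flange's). Camera axes: x right, y down, z forward; pixel columns grow to the right and rows downward; lengths in m; the calibration is good to about 2 mm. A picture is of the moment at which its call begins: read the wrist's pose just before it.
- r.hand_in(): hands the job in; it is judged then, once.
Trained networks look in a picture, given as the dict that the camera call returned (one of the last four; its "shot" number tells which), for a name from the list of things; names that differ only in an ending like _2 or _b are one class to them, and where a whole thing is asked for, a point or a joint stands for the part that bears it (a point fixed in the world has none). Each returns a list of dicts, best first, with "p" (0 to 1); they miss things now and then, are a little off and sometimes report something else, mostly with a low value. They report only what shows in the picture. A call takes as long as a camera call.
- r.recognise(picture, query): "point" ([x, y, z] in m, in the coordinates of the camera as it stood for that picture, good to about 4 mm: the middle of the surface that is visible of it).
The state is a dict: "time_s": time; "joint_pos": joint angles; "joint_velocities": joint speeds; "joint_torque": joint torques, N m; "position": TCP position; "ee_rot": TCP orientation; "force": force on the tool from outside, world axes, zero at the start; "torque": the same for the moment, N m; "width": finger opening in m; "gripper_force": force on a finger pad.
Only numpy, scipy, OpenCV 4.12 (cv2) and the standard library are available. Lean on these libraries where they do the work, as an engineer would, in place of code of your own. Each camera call takes 0.05 s, during which the arm holds its last target. There are 200 camera calls.

## Task

Check the centrifuge spindle that lies in the V-blocks for run-out: push the dial indicator down its column onto its stop, so that its sprung plunger rests on the collar, then turn the spindle by its crank, watch the dial, and leave the spindle standing with the collar's highest spot under the plunger, where the dial reads the most it can reach in a whole turn. Leave the other things on the trolley where they stand, and let go at the end.

Things in the scene. Friction and masses are not known exactly. Their poses are not given: they have to be found in the camera images.
- checking_stand: Fixed bench stand, base plate 170 x 200 mm, 27 mm high. Origin on the trolley top under the spindle's middle, z up, y along the level spindle (axis 115 mm high, in two steel V-blocks 138 mm high at y = -50 and +50 mm), x toward the column (22 mm thick, 240 mm high, at x = +88 mm). The crank is at the -y end; its handle ends at y = -188 mm.
- collar_place (a point): Point fixed to the stand on the spindle's axis, between the V-blocks, straight under the plunger. Here the spindle carries a smooth aluminium collar, 56 mm in diameter, 34 mm wide, whose centre lies 5 mm off the axis. The direction of this offset differs each time, is not tied to the crank, and turns with the spindle.
- spindle_axis (a point): Point fixed to the stand, on the spindle's axis at the middle of the crank handle (y = -150 mm in the stand's frame, height 115 mm): the centre of the circle in which point crank_grip goes.
- crank_grip (a point): Middle of the crank handle: black sleeve 18 mm thick, 76 mm long, parallel to the spindle, 35 mm off its axis, free to spin on its pin, so it can be held while carried round. 55 mm from here to the crank's arm, which reaches 42 mm to both sides of the axis (counterweight 12 mm thick on it). Pointing down and closing along the stand's x, a gripper can carry it the whole way round.
- spindle (a joint): Turn of spindle and crank, rad, free to go round either way. 0: handle straight up; grows as the top of the crank moves toward the column: handle at (35 sin q, 35 cos q) mm in (stand x, z) from the axis. Stiff (0.09 N m, 2.6 N at the handle): it stays where it is left.
- indicator_slide (a joint): How far the indicator's carriage has been pushed down the column, m: 0 at the top, 0.040 on its stop, fully down. It takes about 8 N to push and stays where it is left.
- indicator_knob (a point): Centre of the top face of the carriage's black upright knob (32 mm in diameter, 34 mm high, on a 12 mm rod), at x = +35 mm, y = 0 in the stand's frame, 331 mm over the trolley with the carriage at the top, 291 mm with it down. Push down here. The round dial (80 mm, tilted up) is on the side away from the column, its upper edge about 54 mm below this point.
- plunger (a joint): How far the sprung plunger (ball tip 12 mm, straight above the spindle's axis) is pushed in, m: 0 when free, 0.016 at most. With the carriage down it reads about 0.007 + 0.005 cos(angle of the collar's high side from straight up): 0.002 on the lowest spot, 0.012 on the highest. Spring 1.2 to 2.7 N.
- dial_pointer (a joint): Angle of the dial's pointer, rad, clockwise as seen from the front, 0 when the plunger is free and the pointer is at the top of the dial; 0.35 rad for each mm of plunger, so about 0.7 on the lowest spot and 4.2 on the highest. The broad short end is its tail.
- iodine_bottle: Bystander: loose brown bottle with a white cap, 43 mm in diameter, 118 mm high; origin at the middle of its underside.
- specimen_cup: Bystander: loose specimen cup with a screw lid, 62 mm in diameter, 64 mm high; origin at the middle of its underside.
- glucose_meter: Bystander: loose dark hand-held meter, 80 x 55 x 19 mm, lying flat; origin at the middle of its underside.
- probe_case: Bystander: loose white slim case, 28 x 100 x 20 mm, lying flat beside the stand; origin at the middle of its underside.

How it is judged (in metres and radians):
On the way, in this order (a step that is already met when the one before it is completed fails the run):
1. the indicator is down on its stop, its plunger resting on the collar (value of joint indicator_slide above 0.037 m and value of joint plunger above 0.0008 m), for 0.2 s.
2. the collar's highest spot is under the plunger, the spindle at rest (value of joint indicator_slide above 0.037 m and value of joint plunger above 0.0115 m and velocity of joint spindle between -0.05 and 0.05 rad/s), for 0.3 s.
At the end, for the whole second after the job is handed in: The indicator's carriage is down within 3 mm of its stop, the plunger rests on the collar within about 0.4 mm of its greatest reading (high spot within about 25 degrees of straight up), and the spindle is at rest (all of step 2); the robot touches nothing.
It fails at once if a bystander is shifted by more than 30 mm or knocked over (distance of any of iodine_bottle, specimen_cup, glucose_meter, probe_case from where it was at the start of the episode above 0.03 m or angle between any of iodine_bottle, specimen_cup's own z axis and vertical above 0.5 rad).
It also fails if it takes over 58 s, if anything falls off the work surface, if the arm or the gripper's body presses on something with over 40 N, if the wrist force passes 120 N, or if a joint passes its speed limit or range.

## Working session

There is one attempt and no reset: what is moved stays moved. The work goes in short steps, Python scripts to look and compute and a shell command to move; the robot and the scene stay as the last step left them, time stands still between calls to the robot, and variables do not carry over. Pictures are saved under pics/ and viewed, at most 10 in all, crops included, and the job is handed in when it is done.

```bash
mkdir -p pics; cat > h.py <<'E'
import numpy as np, cv2
from scipy.spatial.transform import Rotation as R
from station import r
def T_cam(f, st=None):
    T=np.eye(4)
    if 'rvec' in f:
        M=cv2.Rodrigues(np.array(f['rvec'],float))[0]; T[:3,:3]=M.T; T[:3,3]=-M.T@np.array(f['tvec'],float).ravel(); return T
    T[:3,:3]=R.from_euler('xyz',st['ee_rot'],degrees=True).as_matrix(); T[:3,3]=st['position']
    return T@np.array(f['T_tool_cam'])
def find(f,q,st=None,n=2):
    T=T_cam(f,st); o=[]
    for d in r.recognise(f,q)[:n]:
        p=np.array(d['point']); o.append((round(d['p'],2),np.round(T[:3,:3]@p+T[:3,3],4)))
    return o
def save(f,name): cv2.imwrite('pics/'+name,f['frame'][:,:,::-1])
E
python3 - <<'E'
from h import *
st=r.read_state(); print(st)
for c in ['scene','side']:
    f=r.grab_frame(c); save(f,c+'0.png')
    for q in ['checking_stand','collar_place','crank_grip','indicator_knob','dial_pointer','iodine_bottle','specimen_cup','glucose_meter','probe_case']:
        print(c,q,find(f,q))
E
```

```text
{'time_s': 0.0, 'joint_pos': array([-7.42562127e+01,  1.96364431e+01,  8.73772211e+01, -1.66969998e-04,
        7.30739176e+01, -8.36592922e+00]), 'joint_velocities': array([-0.11949463, -0.07055053, -0.12819776, -0.00813393, -0.04176691,
        0.01208676]), 'joint_torque': array([ 9.07798640e-04, -4.33680010e+01, -2.46014571e+01, -8.33705917e-05,
        7.79076421e-03,  4.31539604e-06]), 'position': array([ 0.21443167, -0.47906486,  0.40402575]), 'ee_rot': array([-1.79913327e+02, -1.25847285e-02,  2.41097557e+01]), 'force': array([ 0.79431018,  0.49073316, -0.4311104 ]), 'torque': array([-0.07654   , -0.00888906, -0.0218653 ]), 'gripper_force': 0.0, 'width': 0.08550031619409859}
scene checking_stand [(0.85, array([0.5124, 0.3096, 0.062 ]))]
scene collar_place [(0.54, array([0.41  , 0.0061, 0.0622]))]
scene crank_grip [(0.91, array([0.5079, 0.2855, 0.1297]))]
scene indicator_knob []
scene dial_pointer []
scene iodine_bottle [(0.62, array([ 0.3908, -0.1139,  0.0733]))]
scene specimen_cup [(0.95, array([0.4082, 0.0085, 0.0607])), (0.33, array([0.5111, 0.3037, 0.0619]))]
scene glucose_meter [(0.55, array([ 0.3983, -0.2374,  0.0174]))]
scene probe_case []
side checking_stand [(0.59, array([0.4805, 0.4203, 0.0936]))]
side collar_place [(0.75, array([0.4853, 0.4176, 0.0943]))]
side crank_grip [(0.68, array([0.4696, 0.3949, 0.1299]))]
side indicator_knob [(0.6, array([0.4933, 0.4012, 0.2299]))]
side dial_pointer [(0.3, array([0.4752, 0.4183, 0.0936]))]
side iodine_bottle [(0.58, array([ 0.3937, -0.0807,  0.0617]))]
side specimen_cup [(0.72, array([0.4167, 0.0405, 0.0443]))]
side glucose_meter [(0.63, array([ 0.3817, -0.2195,  0.0153]))]
side probe_case [(0.61, array([0.4754, 0.4227, 0.0917])), (0.55, array([0.4787, 0.5787, 0.0165]))]
```

View pics/scene0.png

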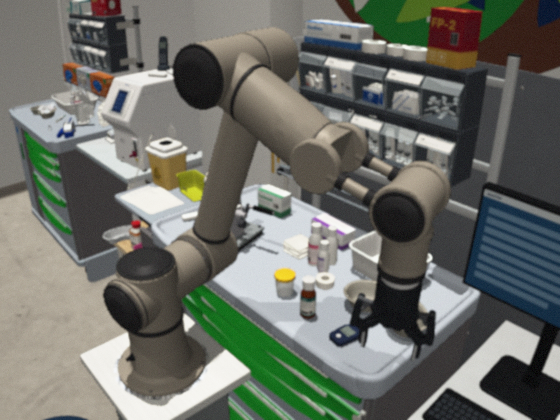

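View pics/side0.png

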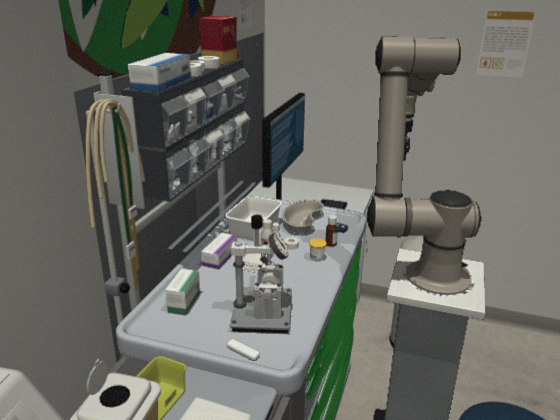

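Side view: the stand is at about (262,290), with its column away from the robot (+x) and dial facing the robot. In the scene view the arm hides the stand. The crank end faces -y, and the bystanders lie at y < 0.1, except the case, which is beyond the stand at (243,349). I'm bringing the arm over, high.

```bash
python3 -m pendant '[[[0,0,0.06,0.2,0.25,0.1,1],[0,0,0.12,0.4,0.5,0.2,1],[0,0,0.18,0.6,0.75,0.3,1],[0,0,0.24,0.8,1,0.4,1],[0,0,0.3,0.8,1,0.4,1],[0,0,0.367,0.8,1,0.4,1]]]'
python3 -m pendant '[[[0,0,0,0,0.25,0,1],[0,0,0,0,0.5,0,1],[0,0,0,0,0.75,0,1],[0,0,0,0,1,0,1],[0,0,0,0,1,0,1],[0,0,0,0,1,0,1]]]'
python3 - <<'E'
from h import *
st=r.read_state(); print(st['position'],st['ee_rot'],st['joint_pos'],st['time_s'])
for c in ['scene','side','wrist']:
    f=r.grab_frame(c); save(f,c+'1.png')
    if c=='wrist': print(f['T_tool_cam'])
    for q in ['checking_stand','crank_grip','indicator_knob','dial_pointer','iodine_bottle','probe_case']:
        print(c,q,find(f,q,st))
E
```

```text
time_s: 1.75
position: [0.4158, -0.2267, 0.5061]
ee_rot: [179.9, 0.1, 89.1]
force: [-0.4, -0.2, -0.4]
width: 0.085
gripper_force: 0.0
time_s: 2.5
position: [0.4145, 0.0208, 0.5048]
ee_rot: [180.0, 0.0, 88.6]
force: [-0.4, 0.1, 0.1]
width: 0.0856
gripper_force: 0.0
[0.41446047 0.02079733 0.50480993] [1.79980609e+02 3.48735779e-02 8.86290364e+01] [-7.72510251e+00  3.91110396e+00  9.16414155e+01 -3.26678336e-02
  8.44243500e+01 -6.35097732e+00] 2.5
scene checking_stand [(0.59, array([0.4642, 0.5676, 0.0193])), (0.58, array([0.4661, 0.3715, 0.1076]))]
scene crank_grip [(0.9, array([0.4818, 0.3099, 0.1313]))]
scene indicator_knob [(0.62, array([0.458 , 0.382 , 0.2409]))]
scene dial_pointer []
scene iodine_bottle [(0.56, array([ 0.3898, -0.1124,  0.0711]))]
scene probe_case []
side checking_stand [(0.76, array([0.4785, 0.4185, 0.0951]))]
side crank_grip [(0.81, array([0.4662, 0.3931, 0.1302]))]
side indicator_knob [(0.74, array([0.499 , 0.4019, 0.2305]))]
side dial_pointer []
side iodine_bottle [(0.81, array([ 0.3945, -0.083 ,  0.0619]))]
side probe_case [(0.93, array([0.4799, 0.5799, 0.0185]))]
[[-8.34960225e-04 -9.64401668e-01 -2.64440402e-01  6.78986642e-02]
 [ 9.99998274e-01 -1.24408887e-03  1.37967798e-03  7.51299548e-04]
 [-1.65955111e-03 -2.64438794e-01  9.64401042e-01  2.94861142e-02]
 [ 0.00000000e+00  0.00000000e+00  0.00000000e+00  1.00000000e+00]]
wrist checking_stand [(0.23, array([0.4286, 0.0183, 0.0674]))]
wrist crank_grip []
wrist indicator_knob []
wrist dial_pointer []
wrist iodine_bottle [(0.85, array([ 0.4017, -0.0858,  0.0844]))]
wrist probe_case []
```

```bash
python3 - <<'E'
import cv2
a=cv2.imread('pics/scene1.png'); b=cv2.imread('pics/side1.png')
a=cv2.resize(a[150:290,180:320],(560,560),interpolation=cv2.INTER_CUBIC)[:, :400]
b=cv2.resize(b[205:345,210:310],(400,560),interpolation=cv2.INTER_CUBIC)
cv2.imwrite('pics/c1.png',cv2.hconcat([a,b]))
E
```

```text
(no output)
```

View pics/c1.png

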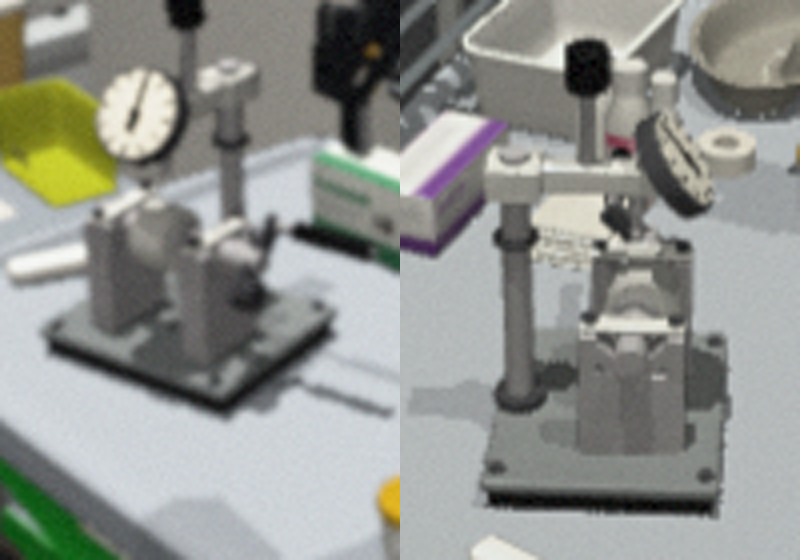

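The crops show the dial (scene crop 140,112), column, knob and base plate clearly. I'll fit the plate, column and knob from depth.

```bash
cat >> h.py <<'E'
def cloud(f,st=None):
    h,w=f['depth'].shape; K=np.array([[f['fx'],0,f['cx']],[0,f['fy'],f['cy']],[0,0,1]],float)
    uv=np.stack(np.meshgrid(np.arange(w),np.arange(h)),-1).reshape(-1,1,2).astype(float)
    n=cv2.undistortPoints(uv,K,np.array(f['dist_coeffs'],float)).reshape(-1,2); z=f['depth'].ravel()
    P=np.c_[n*z[:,None],z]; T=T_cam(f,st); P=P@T[:3,:3].T+T[:3,3]; P[z==0]=np.nan
    return P.reshape(h,w,3)
E
python3 - <<'E'
from h import *
A=[]
for c in ['scene','side']:
    f=r.grab_frame(c); P=cloud(f).reshape(-1,3); C=f['frame'].reshape(-1,3).astype(int)
    m=(abs(P[:,0]-.49)<.2)&(abs(P[:,1]-.41)<.2)&(P[:,2]>.005)&(P[:,2]<.4); P=P[m];C=C[m]
    pl=P[(abs(P[:,2]-.027)<.005)]
    q=cv2.minAreaRect((pl[:,:2]*1000).astype(np.float32)); print(c,'plate',len(pl),np.round(q[0]+q[1]+(q[2],),1))
    dark=(C.max(1)<60)
    for nm,s in [('knob',dark&(P[:,2]>.29)),('coltop',(P[:,2]>.226)&(P[:,2]<.25)),('handle',dark&(P[:,2]<.17)&(P[:,2]>.06)&(P[:,1]<.32))]:
        p=P[s]; 
        if len(p): print(c,nm,len(p),np.round(np.median(p,0),4),np.round(np.percentile(p,[5,95],axis=0),3).tolist())
    np.save('cl_'+c+'.npy',np.c_[P,C])
E
```

```text
scene plate 844 [477.  433.2 174.3 301.4  17.7]
scene knob 87 [0.5004 0.3827 0.3148] [[0.493, 0.376, 0.298], [0.512, 0.396, 0.328]]
scene coltop 327 [0.4516 0.3867 0.2357] [[0.429, 0.34, 0.227], [0.567, 0.413, 0.248]]
scene handle 124 [0.5288 0.2639 0.142 ] [[0.468, 0.217, 0.092], [0.544, 0.292, 0.149]]
side plate 1309 [477.4 446.6 169.4 314.3  14.8]
side knob 130 [0.5034 0.4058 0.3134] [[0.492, 0.39, 0.297], [0.516, 0.411, 0.325]]
side coltop 391 [0.4948 0.4056 0.2332] [[0.431, 0.361, 0.227], [0.568, 0.425, 0.247]]
side handle 35 [0.5183 0.3094 0.1385] [[0.511, 0.221, 0.125], [0.549, 0.315, 0.147]]
```

```bash
python3 -m pendant '[[[0,0,0.05,0.06,0.25,0.2,1],[0,0,0.1,0.12,0.5,0.24,1],[0,0,0.1,0.2,0.75,0.24,1],[0,0,0.1,0.2,0.96,0.24,1],[0,0,0.1,0.2,0.96,0.24,1],[0,0,0.1,0.2,0.96,0.24,1]]]'
python3 - <<'E'
from h import *
st=r.read_state(); f=r.grab_frame('wrist'); save(f,'w2.png')
for q in ['checking_stand','crank_grip','indicator_knob','collar_place','dial_pointer']: print(q,find(f,q,st))
P=cloud(f,st).reshape(-1,3); C=f['frame'].reshape(-1,3).astype(int)
m=(abs(P[:,0]-.48)<.2)&(abs(P[:,1]-.36)<.25)&(P[:,2]>.005)&(P[:,2]<.4); P=P[m];C=C[m]
np.save('cl_wrist.npy',np.c_[P,C])
dark=C.max(1)<60
for nm,s in [('knobtop',(P[:,2]>.322)),('coltop',(P[:,2]>.226)&(P[:,2]<.25)&(P[:,0]>.53)),('dark',dark&(P[:,2]<.17)&(P[:,2]>.06)&(P[:,1]<.32))]:
    p=P[s]
    if len(p): print(nm,len(p),np.round(np.mean(p,0),4),np.round(np.percentile(p,[3,97],axis=0),3).tolist())
d=P[dark&(P[:,2]<.17)&(P[:,2]>.06)&(P[:,1]<.32)]
pl=P[abs(P[:,2]-.027)<.004]; q=cv2.minAreaRect((pl[:,:2]*1000).astype(np.float32)); print('plate',len(pl),q)
E
```

```text
time_s: 4.4
position: [0.4645, 0.2613, 0.5643]
ee_rot: [-180.0, 0.0, 106.7]
force: [0.7, -0.3, 0.2]
width: 0.0854
gripper_force: 0.0
checking_stand [(0.64, array([0.4979, 0.3765, 0.221 ]))]
crank_grip [(0.61, array([0.5072, 0.2914, 0.1357])), (0.36, array([0.4414, 0.3756, 0.2482]))]
indicator_knob [(0.66, array([0.4768, 0.3875, 0.2553]))]
collar_place [(0.63, array([0.4989, 0.3845, 0.2219])), (0.2, array([0.471 , 0.3842, 0.257 ]))]
dial_pointer [(0.67, array([0.4389, 0.3775, 0.2437]))]
knobtop 2457 [0.5076 0.3924 0.3259] [[0.494, 0.379, 0.323], [0.521, 0.406, 0.328]]
coltop 1733 [0.5606 0.4032 0.2367] [[0.538, 0.388, 0.231], [0.579, 0.425, 0.242]]
dark 1086 [0.528  0.2618 0.1412] [[0.471, 0.217, 0.105], [0.551, 0.307, 0.149]]
plate 6334 ((520.793212890625, 299.5023193359375), (171.2408905029297, 389.1111755371094), 15.989435195922852)
```

View pics/w2.png

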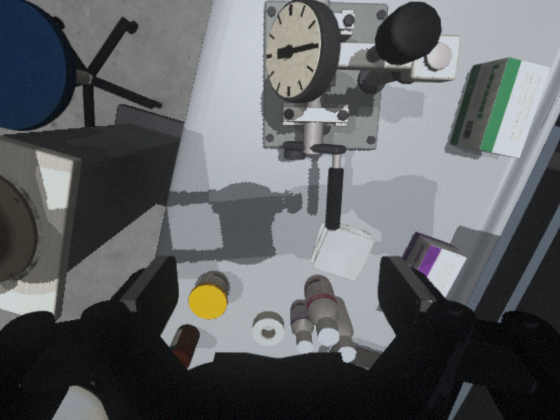

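The wrist picture shows the pointer straight up (tip 318,45, i.e. 0), the knob at (410,33) and the handle at (335,195), from (335,168) to (333,228).

```bash
python3 - <<'E'
from h import *
D=np.load('cl_wrist.npy');P=D[:,:3];C=D[:,3:]
dark=C.max(1)<60
k=P[P[:,2]>.322]; c,rad=cv2.minEnclosingCircle((k[:,:2]*1000).astype(np.float32)); print('knob',c,rad)
h=P[dark&(P[:,2]>.125)&(P[:,2]<.16)&(P[:,0]>.5)&(P[:,1]<.285)]
ln=cv2.fitLine((h[:,:2]*1000).astype(np.float32),cv2.DIST_HUBER,0,.01,.01).ravel()
print('handle',len(h),h.mean(0),h.min(0),h.max(0),'yaw',np.degrees(np.arctan2(ln[1],ln[0]))%180-90, np.percentile(h[:,2],[50,90,98]))
yaw=np.radians(16);ex=np.array([np.cos(yaw),np.sin(yaw)]);ey=np.array([-ex[1],ex[0]])
for n in ['wrist','scene','side']:
    D=np.load(f'cl_{n}.npy');Q=D[:,:3];Q=Q[(abs(Q[:,2]-.027)<.004)]
    Q=Q[(abs(Q[:,0]-.48)<.14)&(abs(Q[:,1]-.39)<.14)]
    best=[]
    for a in np.arange(10,23,.5):
        t=np.radians(a);u=Q[:,0]*np.cos(t)+Q[:,1]*np.sin(t);v=-Q[:,0]*np.sin(t)+Q[:,1]*np.cos(t)
        H=np.histogram(u,np.arange(.3,.9,.003))[0].astype(float);V=np.histogram(v,np.arange(0,.6,.003))[0].astype(float)
        best.append(((abs(np.diff(H))**2).sum()+(abs(np.diff(V))**2).sum(),a,np.percentile(u,[1,99]).round(3),np.percentile(v,[1,99]).round(3)))
    print(n,len(Q),sorted(best,key=lambda b:-b[0])[:3])
o=np.array(c)/1000-.035*ex; print('origin',o,'axispt',o-.15*ey)
hh=(h[:,:2]-o); print('handle in stand',np.c_[hh@ex,hh@ey].mean(0),np.percentile(hh@ey,[1,99]),np.percentile(hh@ex,[2,98]))
E
```

```text
knob (508.0850830078125, 392.81787109375) 15.87518310546875
handle 810 [0.53850557 0.25000413 0.14687967] [0.52280974 0.21247741 0.14114875] [0.55543078 0.28488999 0.15016661] yaw 15.3591 [0.14722248 0.14881797 0.14943826]
wrist 6277 [(np.float64(158236.0), np.float64(15.5), array([0.496, 0.664]), array([0.145, 0.341])), (np.float64(129558.0), np.float64(16.0), array([0.498, 0.665]), array([0.14 , 0.336])), (np.float64(124718.0), np.float64(15.0), array([0.494, 0.662]), array([0.15 , 0.346]))]
scene 757 [(np.float64(4306.0), np.float64(15.5), array([0.492, 0.66 ]), array([0.142, 0.34 ])), (np.float64(4274.0), np.float64(21.5), array([0.509, 0.676]), array([0.077, 0.284])), (np.float64(3926.0), np.float64(14.5), array([0.488, 0.656]), array([0.152, 0.349]))]
side 1198 [(np.float64(5800.0), np.float64(15.5), array([0.496, 0.662]), array([0.151, 0.347])), (np.float64(5226.0), np.float64(17.5), array([0.504, 0.672]), array([0.13 , 0.327])), (np.float64(5222.0), np.float64(16.5), array([0.5  , 0.666]), array([0.14 , 0.337]))]
origin [0.47444092 0.38317056] axispt [0.51578653 0.23898131]
handle in stand [ 0.02487724 -0.1456664 ] [-0.18195662 -0.11063115] [0.01768462 0.0329926 ]
```

Stand pose: origin (0.4744, 0.3835), yaw 15.5°, and the crank at about 45°. Next I push the knob at (0.508, 0.393).

```bash
python3 -m pendant '[[[0,0,-0.0067,0.08,0.25,0,0],[0,0,-0.0067,0.174,0.526,-0.05,0],[0,0,-0.0067,0.174,0.526,-0.15,0],[0,0,-0.0067,0.174,0.526,-0.2,0],[0,0,-0.0067,0.174,0.526,-0.2,0],[0,0,-0.0067,0.174,0.526,-0.23,0],[0,0,-0.0067,0.174,0.526,-0.25,0],[0,0,-0.0067,0.174,0.526,-0.27,0]]]'
```

```text
time_s: 5.7
position: [0.5079, 0.3919, 0.4976]
ee_rot: [179.9, -0.0, 105.3]
force: [-0.8, -1.3, 5.2]
width: 0.0001
gripper_force: 2.4
```

```bash
python3 -m pendant '[[[0,0,0,0,0,-0.03,0],[0,0,0,0,0,-0.06,0],[0,0,0,0,0,-0.09,0],[0,0,0,0,0,-0.11,0],[0,0,0,0,0,-0.125,0],[0,0,0,0,0,-0.132,0],[0,0,0,0,0,-0.132,0]]]'
```

```text
time_s: 6.58
position: [0.5079, 0.392, 0.4649]
ee_rot: [179.9, 0.0, 105.4]
force: [-0.8, -2.8, 5.2]
width: 0.0001
gripper_force: 2.6
```

```bash
python3 -m pendant '[[[0,0,0,0,0,-0.006,0],[0,0,0,0,0,-0.012,0],[0,0,0,0,0,-0.012,0]]]'; python3 -m pendant '[[[0,0,0,0,0,-0.006,0],[0,0,0,0,0,-0.012,0],[0,0,0,0,0,-0.012,0]]]'
```

```text
time_s: 6.95
position: [0.5075, 0.3917, 0.4644]
ee_rot: [179.8, -0.0, 105.3]
force: [-4.2, -4.6, 15.0]
width: -0.0001
gripper_force: 7.5
time_s: 7.32
position: [0.507, 0.3915, 0.4643]
ee_rot: [179.6, -0.1, 105.4]
force: [-7.2, -7.1, 26.8]
width: -0.0
gripper_force: 13.4
```

```bash
python3 -m pendant '[[[0,0,0,0,0,0.15,0],[0,0,0,0,0,0.29,0],[0,0,0,0.06,-0.25,0.2,0],[0,0,0,0.131,-0.5,0.1,0.5],[0,0,0,0.131,-0.616,-0.1,1],[0,0,0,0.131,-0.616,-0.3,1],[0,0,0,0.131,-0.616,-0.352,1],[0,0,0,0.131,-0.616,-0.352,1]]]'
python3 - <<'E'
from h import *
st=r.read_state(); print(st['joint_pos'].round(0))
ims=[]
for c,(y,x) in [('scene',(150,180)),('side',(205,210))]:
    f=r.grab_frame(c); ims.append(cv2.resize(f['frame'][y:y+140,x:x+100,::-1],(400,560),interpolation=cv2.INTER_CUBIC))
    for q in ['indicator_knob','crank_grip','dial_pointer']: print(c,q,find(f,q))
cv2.imwrite('pics/c3.png',cv2.hconcat(ims))
f=r.grab_frame('wrist'); P=cloud(f,st).reshape(-1,3); C=f['frame'].reshape(-1,3)
h=P[(C.max(1)<60)&(P[:,2]>.12)&(P[:,2]<.16)&(abs(P[:,0]-.54)<.04)&(P[:,1]<.285)&(P[:,1]>.2)]
if len(h): print(len(h),np.median(h,0),h.min(0),h.max(0))
E
```

```text
time_s: 8.32
position: [0.541, 0.2389, 0.3706]
ee_rot: [180.0, -0.0, 105.4]
force: [-0.6, -0.2, 0.7]
width: 0.0856
gripper_force: 0.0
[16. 28. 79.  0. 72.  1.]
scene indicator_knob [(0.9, array([0.4593, 0.383 , 0.2072]))]
scene crank_grip [(0.94, array([0.4804, 0.305 , 0.1281]))]
scene dial_pointer []
side indicator_knob [(0.86, array([0.4957, 0.4035, 0.1966]))]
side crank_grip [(0.88, array([0.4641, 0.3963, 0.1312]))]
side dial_pointer []
3294 [0.53905512 0.25134023 0.14651731] [0.52230122 0.21114656 0.13735546] [0.55690602 0.28494138 0.14984863]
```

View pics/c3.png

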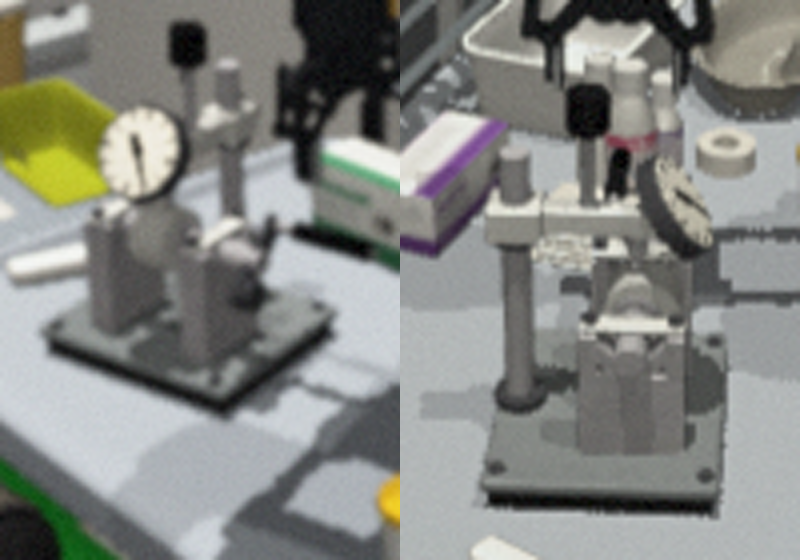

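The carriage is down and the pointer points about down (scene crop, tip 143,190, roughly 2.7 rad). I'll measure the dial and the collar offset by geometry, then grip the handle.

```bash
cat >> h.py <<'E'
yaw=np.radians(15.5);ex=np.array([np.cos(yaw),np.sin(yaw),0]);ey=np.array([-ex[1],ex[0],0]);O=np.array([.4744,.3835,0])
S=np.c_[ex,ey,[0,0,1]]
def dial(f,name=None,st=None):
    # rectify the dial face to a 200px patch using its plane (fitted to depth); find the pointer by radial darkness
    Q=(cloud(f,st)-O)@S; C=f['frame'].astype(int)
    m=(Q[...,0]>-.1)&(Q[...,0]<.01)&(abs(Q[...,1])<.06)&(Q[...,2]>.14)&(Q[...,2]<.26)&(C.min(2)>110)
    n,l,s,_=cv2.connectedComponentsWithStats(m.astype(np.uint8)); k=1+np.argmax(s[1:,4]); p=Q[l==k]
    c=np.median(p,0); 
    for _ in range(3):
        d=abs((p-c)@np.linalg.svd(p-c,full_matrices=False)[2][2]); p=p[d<max(.004,np.median(d)*2)]; c=p.mean(0)
    nv=np.linalg.svd(p-c,full_matrices=False)[2][2]; nv*=-np.sign(nv[0])
    up=np.array([0,0,1])-nv[2]*nv; up/=np.linalg.norm(up); rt=np.cross(up,nv)
    ab=np.c_[(p-c)@rt,(p-c)@up]; (cx,cy),rad=cv2.minEnclosingCircle((ab*1000).astype(np.float32)); c=c+rt*cx/1000+up*cy/1000
    g=np.stack(np.meshgrid(np.linspace(-.045,.045,181),np.linspace(.045,-.045,181)),-1)
    W=(c+g[...,:1]*rt+g[...,1:]*up)@S.T+O; T=np.linalg.inv(T_cam(f,st))
    K=np.array([[f['fx'],0,f['cx']],[0,f['fy'],f['cy']],[0,0,1]],float)
    uv=cv2.projectPoints(W.reshape(-1,3),cv2.Rodrigues(T[:3,:3])[0],T[:3,3],K,np.array(f['dist_coeffs'],float))[0].reshape(181,181,2).astype(np.float32)
    im=cv2.remap(f['frame'],uv[...,0],uv[...,1],cv2.INTER_CUBIC)[:,:,::-1]
    if name: cv2.imwrite('pics/'+name,cv2.resize(im,None,fx=2,fy=2))
    print('dial n',nv.round(2),'c',c.round(3),'r',round(rad,1),len(p))
    return im
E
python3 - <<'E'
from h import *
f=r.grab_frame('scene'); a=dial(f,'d_scene.png')
Q=((cloud(f)-O)@S).reshape(-1,3); m=(abs(Q[:,1])<.012)&(Q[:,2]>.07)&(Q[:,2]<.155)&(abs(Q[:,0])<.045); q=Q[m]
from scipy.optimize import least_squares
for zt in [.15]:
    s=least_squares(lambda v:np.hypot(q[:,0]-v[0],q[:,2]-v[1])-.028,[0,.115],loss='soft_l1',f_scale=.001); print(len(q),'collar centre',s.x.round(4),q.min(0),q.max(0))
E
python3 -m pendant '[[[0,0,0,0,0,-0.12,1],[0,0,0,0,0,-0.24,1],[0,0,0,0,0,-0.3,1],[0,0,0,0,0,-0.3,1],[0,0,0,0,0,-0.3,0.5],[0,0,0,0,0,-0.3,0],[0,0,0,0,0,-0.3,0],[0,0,0,0,0,-0.3,0]]]'
```

```text
dial n [-0.83  0.    0.56] c [-0.033  0.002  0.207] r 39.8 291
108 collar centre [-0.0046  0.118 ] [-0.03745692 -0.01197171  0.09690938] [0.00530443 0.01199409 0.15358523]
time_s: 9.82
position: [0.541, 0.2384, 0.2958]
ee_rot: [179.9, 0.0, 105.4]
force: [-1.7, -0.6, 1.5]
width: 0.0156
gripper_force: 58.4
```

View pics/d_scene.png

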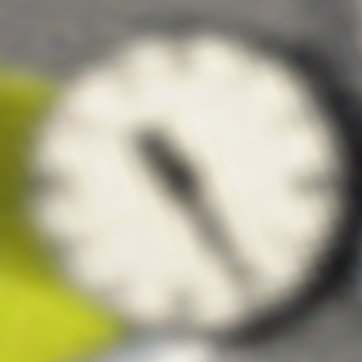

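The rectified dial shows the tip at (250,280) about (183,181), which is about 2.53 rad (7.2 mm). The collar fit puts the high side toward -x, so the spindle needs about +88°. I'm carrying the crank round from about 46°.

```bash
python3 -m pendant '[[[0,0,0,0.012,0.0033,-0.0148,0],[0,0,0,0.022,0.0061,-0.0316,0],[0,0,0,0.0297,0.0082,-0.0496,0],[0,0,0,0.0351,0.0097,-0.068,0],[0,0,0,0.0374,0.0104,-0.0876,0],[0,0,0,0.0374,0.0104,-0.0876,0]]]'
python3 - <<'E'
from h import *
st=r.read_state(); p=(np.array(st['position'])-O)@S; print(p, np.degrees(np.arctan2(p[0],p[2]-.155-.115)))
dial(r.grab_frame('scene'),'d2.png')
E
```

```text
time_s: 10.58
position: [0.5499, 0.2409, 0.2722]
ee_rot: [-179.9, 0.0, 105.4]
force: [0.4, -0.2, -2.7]
width: 0.016
gripper_force: 58.5
[ 0.03468434 -0.1576347   0.27218128] 86.40143913449192
dial n [-0.82  0.01  0.58] c [-0.033  0.     0.208] r 40.3 279
```

View pics/d2.png

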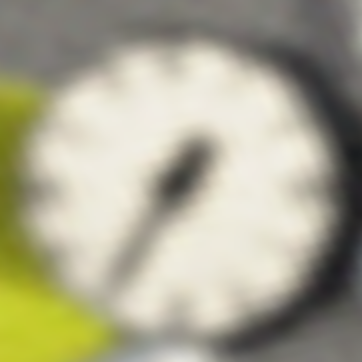

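Tip at (112,283), about 3.74 rad, so the direction is right and about 44° remain.

```bash
python3 -m pendant '[[[0,0,0,0,0,-0.0196,0],[0,0,0,-0.0023,-0.0007,-0.0388,0],[0,0,0,-0.0077,-0.0022,-0.0576,0],[0,0,0,-0.0154,-0.0043,-0.0752,0],[0,0,0,-0.0254,-0.0071,-0.092,0],[0,0,0,-0.0324,-0.009,-0.1014,0],[0,0,0,-0.0324,-0.009,-0.1014,0],[0,0,0,-0.0324,-0.009,-0.1014,0],[0,0,0,-0.0324,-0.009,-0.1014,0]]]'
python3 - <<'E'
from h import *
st=r.read_state(); p=(np.array(st['position'])-O)@S; print(p, np.degrees(np.arctan2(p[0],p[2]-.155-.115)))
f=r.grab_frame('scene'); dial(f,'d3.png')
Q=((cloud(f)-O)@S).reshape(-1,3); q=Q[(abs(Q[:,1])<.012)&(Q[:,2]>.07)&(Q[:,2]<.155)&(abs(Q[:,0])<.045)]
from scipy.optimize import least_squares
print(least_squares(lambda v:np.hypot(q[:,0]-v[0],q[:,2]-v[1])-.028,[0,.115],loss='soft_l1',f_scale=.001).x)
E
```

```text
time_s: 11.75
position: [0.5411, 0.2385, 0.2484]
ee_rot: [-179.9, 0.0, 105.4]
force: [-7.8, -3.1, 8.6]
width: 0.0163
gripper_force: 59.8
[ 0.02550024 -0.15757803  0.24843045] 130.2264422228253
dial n [-0.83  0.01  0.56] c [-0.034  0.001  0.207] r 38.4 277
[0.00116823 0.12191292]
```

View pics/d3.png

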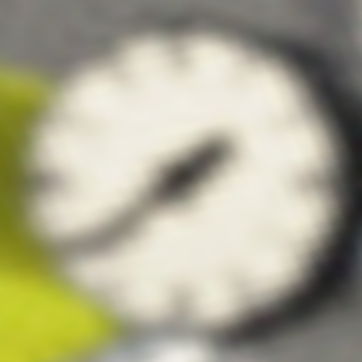

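The tip at (62,250) is about 4.17 rad, practically the maximum of 4.2. I'll release and lift.

```bash
python3 -m pendant '[[[0,0,0,0,0,0,0.5],[0,0,0,0,0,0,1],[0,0,0,0,0,0,1],[0,0,0,0,0,0,1],[0,0,0,0,0,0.1,1],[0,0,0,0,0,0.3,1],[0,0,0,0,0,0.5,1],[0,0,0,0,-0.1,0.8,1],[0,0,0,0,-0.1,0.8,1],[0,0,0,0,-0.1,0.8,1],[0,0,0,0,-0.1,0.8,1]]]'
python3 - <<'E'
from h import *
f=r.grab_frame('scene'); dial(f,'d4.png')
for q in ['iodine_bottle','specimen_cup']: print(find(f,q))
E
```

```text
time_s: 13.18
position: [0.5418, 0.2139, 0.4458]
ee_rot: [-179.8, -0.0, 105.4]
force: [0.4, -0.7, -1.1]
width: 0.0853
gripper_force: 0.0
dial n [-0.82  0.02  0.57] c [-0.034 -0.001  0.208] r 39.9 271
[(0.7, array([ 0.3893, -0.1116,  0.0704])), (0.44, array([0.4583, 0.3805, 0.2113]))]
[(0.78, array([0.4077, 0.0131, 0.0639])), (0.36, array([0.4604, 0.3834, 0.209 ]))]
```

View pics/d4.png

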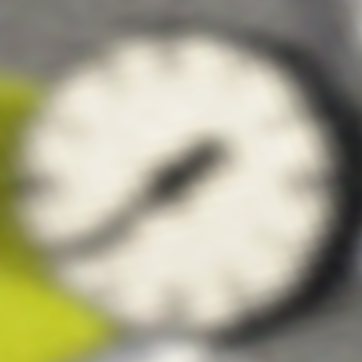

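The reading is unchanged after release (tip 60,252, about 4.17 rad) and the arm is clear.

```bash
python3 -c "
from station import r
print(r.hand_in())"
```

```text
the job is handed in; nothing more can be done
None
```

I handed the job in after 13 s of robot time: the indicator is down on its stop, the collar's high spot is under the plunger with the dial at about 4.17 rad (expected maximum about 4.2), and the gripper has let go and is clear; hand-in returned no verdict.

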